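# Fetch the brown tape from behind the cream roll

## Task

Two rolls of packing tape lie one behind the other in the lipped grey rack, and the brown one at the back is wanted. Pull the cream roll at the front right out of the mouth and set it aside, bring the brown roll out and leave it lying wholly on the green mat, then put the cream roll back in the rack at its old place, its centre level with the two blue marks on the lips. Keep both rolls lying flat and do not disturb the two bottles beside the rack or the rubber stamp by the mat.

Things in the scene. Friction and masses are not known exactly. Their poses are not given: they have to be found in the camera images.
- tape_rack: Grey rack fixed to the table: open lane, 120 mm wide, 260 long inside. Origin on the table mid-lane; x from mouth (-130) to end plate (+130), y across, z up. Walls 4 mm thick, flaring to 145 mm apart 22 mm before the mouth. On each wall a lip turns in 24 mm (underside 56, top 59 mm high), leaving a 72 mm slot above: rolls cannot be lifted out, only slid out of the mouth (no step).
- rack_mark (a point): The front place of the rack: point on the table, on the lane's centre line, between two blue marks painted across the lips (own x = -65 mm in the rack, 65 mm inside the mouth). Axes as the rack.
- rack_mouth (a point): Point on the table on the lane's centre line in the mouth, where the straight walls end (own x = -130 mm). Axes as the rack.
- brown_roll: Brown packing tape roll lying flat, 112 mm diameter, 48 mm high, with a round bore of about 74 mm clear diameter right through, about 0.2 kg. Origin at the centre of its underside, z up along the bore. Starts at the back of the rack; slides freely and can be dragged by closed fingers let down into the bore through the slot.
- cream_roll: Cream (light) packing tape roll lying flat, 98 mm diameter, 48 mm high, with a round bore of about 70 mm clear diameter right through, about 0.15 kg. Origin at the centre of its underside, z up along the bore. Starts in the rack's front place, before the brown roll; slides freely and can be dragged by closed fingers in the bore.
- mat: Thin green square mat, 170 x 170 mm, under 1 mm thick, fixed flat on the table with a thin white border line; rolls slide over its edge without a step. Origin at its centre, x and y along its sides.
- glue_bottle: Bystander: teal glue bottle with blue cap, 44 mm across, 128 mm tall, standing beside the rack. Origin at the centre of its underside.
- moistener: Bystander: bright green bottle with white top, 33 mm across, 95 mm tall, standing beside the rack. Origin at the centre of its underside.
- stamp: Bystander: rubber stamp with a brown wooden handle, 27 x 62 mm foot, 75 mm tall, standing beside the mat. Origin at the centre of its underside.
- paper_trimmer: Fixed paper trimmer at the far side, an obstacle only: its arm is raised and hangs over the table towards the robot. The black grip's end is 221 mm nearer the robot (world -x) and 104 mm to the right (world -y) of this origin, about 240 mm above the table; the arm runs back from there in +x, its underside falling to 180 mm at 90 mm from the end. The board, up to 80 mm high, begins 130 mm before the origin.

How it is judged (in metres and radians):
On the way, in this order (a step that is already met when the one before it is completed fails the run):
1. the cream roll is wholly out of the rack, past the straight walls (x of cream_roll in the frame of rack_mouth below -0.049 m), for 0.2 s.
2. the brown roll lies flat, wholly on the mat (x of brown_roll in the frame of mat between -0.031 and 0.031 m and y of brown_roll in the frame of mat between -0.031 and 0.031 m and height (world z) of brown_roll below 0.006 m), for 0.2 s.
At the end, for the whole second after the job is handed in: The brown roll lies flat and wholly on the mat (its centre within 31 mm of the mat's centre along each side of the mat); the cream roll lies flat in the rack between the walls, under the lips, its centre within 16 mm of the line of the two blue marks; both are at rest (all of step 2 and angle between each of brown_roll, cream_roll's own z axis and vertical below 0.1 rad and x of cream_roll in the frame of rack_mark between -0.016 and 0.016 m and y of cream_roll in the frame of rack_mark between -0.015 and 0.015 m and height (world z) of cream_roll below 0.006 m and linear speed of each of brown_roll, cream_roll below 0.02 m/s); the robot touches nothing.
It fails at once if a roll is tipped far from flat (angle between any of brown_roll, cream_roll's own z axis and vertical above 0.6 rad).
It fails at once if the glue bottle, the green bottle or the stamp is knocked over or shifted by more than 25 mm (distance of any of glue_bottle, moistener, stamp from where it was at the start of the episode above 0.025 m or angle between any of glue_bottle, moistener, stamp's own z axis and vertical above 0.5 rad).
It also fails if it takes over 72 s, if anything falls off the work surface, if the arm or the gripper's body presses on something with over 40 N, if the wrist force passes 120 N, or if a joint passes its speed limit or range.

## Robot

A 7-joint arm with a two-finger parallel gripper is mounted at the origin on a cart in front of the work surface, level with it; the furniture and walls round the work are solid. World frame = base frame: x ahead of the robot, y to its left, z up, the work surface at z = 0. Lengths are in m, angles in degrees, forces in N, time in s.
With the tool pointing down it reaches from about 0.425 to 0.875 m from the base axis. Payload 4.7 kg.
Tool frame: the origin (TCP) lies at the very end of the fingers, on their centre line; the grasp point (between the pads) lies 19 mm behind it; z points along the fingers, y is the line along which they close (so a half turn about z gives the same grasp; the last joint's range is limited). The gripper opens to 87 mm and grips with 3 to 60 N. Pads are 19 mm wide; open, the fingers measure 117 mm over their backs; the gripper's body (75 mm by 190 mm) begins 51 mm behind the grasp point.
Start: joints at [-68.463, 18.392, -4.016, 83.108, 1.295, 78.541, -3.26], TCP at [0.23, 0.608, 0.186] pointing down, gripper open.
Joint ranges: [-163.93, 163.93], [-17.29, 119.83], [-79.2, 71.16], [3.27, 140.29], [-89.18, 269.18], [5.43, 117.66], [-154.24, 154.24]. Speed limits (degrees/s): [147.25, 147.25, 180, 180, 180, 180, 180].

## Interface

Orientations are given as a 3x3 rotation matrix whose columns are the frame's x, y, z axes.
In Python, from station import sense, eyes, order gives the robot as it stands. The module is installed in compiled form; this text tells all that it offers.
- The arm moves only by the tool servo_tool, never from a script. Its argument "deltas" is a list of rows, each a list of 7 numbers: the turn, a rotation vector about the tool's x, y, z in degrees, then the shift along the tool's x, y, z in mm, then the opening, from 0 (shut) to 1 (fully open). In form: [[rx, ry, rz, x, y, z, hand], ...]. A call has 1 to 20 rows; each row is the pose to reach, as a shift and turn from the pose commanded when the call began, along the tool's axes at that moment; what a row does not reach only later rows make up. A row lasts 1/8 s, in which the tool goes at most 62.5 mm and 10.7 degrees, less where a joint would pass 70% of its speed; a pose out of reach is approached as far as the arm can. A call with a gripper value outside its range is refused whole. The fingers move at their own pace and stop on an object; the grip force is fixed at half the most. Time passes only in rows, so rows that repeat a pose let the fingers close. It gives the time, the measured TCP pose, the force, the opening and the grip force at its end, in the units of the state.
- sense(): the state, without advancing time (a new reading comes with each control period).
- eyes.read_camera(name): name is "side" or "top" or "wrist"; returns the picture (480x640x3 uint8, red, green, blue); there is no depth.
- eyes.camera_params(name): a dict with "camera_matrix" (3x3 intrinsics, pixels), "k1" (the pictures are not rectified: a ray, as slopes to the right and down, at radius r is drawn at 1 + k1 r^2 times it, then the intrinsics apply), "R" (3x3) and "t" (3): a world point X has camera coordinates R X + t. Camera axes: x right, y down, z forward; pixel columns grow to the right and rows downward; lengths in m; the calibration is good to about 2 mm. A picture is of the moment at which its call begins: read the wrist's pose just before it. camera_params takes no time and is no camera call; for the wrist camera it gives the pose at the moment of the call.
- order.job_done(): hands the job in; it is judged then, once.
The state is a dict: "time": time; "joints": joint angles; "joint_vel": joint speeds; "effort": joint torques, N m; "tcp_pos": TCP position; "orientation": TCP orientation; "wrist_force": force on the tool from outside, world axes, zero at the start; "ft_torque": the same for the moment, N m; "gripper_width": finger opening in m; "finger_force": force on a finger pad.
Only numpy, scipy, OpenCV 4.12 (cv2) and the standard library are available. Lean on these libraries where they do the work, as an engineer would, in place of code of your own. Each camera call takes 0.05 s, during which the arm holds its last target. There are 200 camera calls.

## Working session

There is one attempt and no reset: what is moved stays moved. The work goes in short steps, Python scripts to look and compute and a tool call to move; the robot and the scene stay as the last step left them, time stands still between calls to the robot, and variables do not carry over. Pictures are saved under pics/ and viewed, at most 10 in all, crops included, and the job is handed in when it is done.

Besides the shell and the picture viewer there is one more tool, called after "Request:" as name(argument=value, ...), one argument or row to a line, values as JSON. servo_tool: Moves the arm, as the interface text tells. Its arguments: {"type":"object","properties":{"deltas":{"type":"array","items":{"type":"array","items":{"type":"number"}}}},"required":["deltas"]}

```bash
mkdir -p pics
cat > h.py <<'E'
import numpy as np, cv2
from station import sense, eyes, order
def ray(name,px,P=None):
    P=P or eyes.camera_params(name)
    K=np.array(P["camera_matrix"]);R=np.array(P["R"]);t=np.array(P["t"])
    d=np.array([(px[0]-K[0,2])/K[0,0],(px[1]-K[1,2])/K[1,1]]);u=d.copy()
    for _ in range(20): u=d/(1+P["k1"]*(u@u))
    return -R.T@t, R.T@np.array([u[0],u[1],1])
def onz(name,px,z=0,P=None):
    o,d=ray(name,px,P); return o+d*(z-o[2])/d[2]
def snap(name,f=None):
    im=eyes.read_camera(name)
    if f: cv2.imwrite(f"pics/{f}.png",im[...,::-1])
    return im
E
python3 - <<'E'
from h import *
s=sense();print(s["time"],s["tcp_pos"],s["orientation"],s["gripper_width"])
for n in("top","side"):
    snap(n,n+"0");P=eyes.camera_params(n);print(n,P)
E
```

```text
0.0 [0.22989521 0.6073215  0.18503757] [[-9.35279171e-01  3.53910371e-01 -5.67037161e-04]
 [ 3.53910803e-01  9.35277343e-01 -1.85314023e-03]
 [-1.25508538e-04 -1.93388404e-03 -9.99998122e-01]] 0.08710866454313748
top {'camera_matrix': array([[517.23143483,   0.        , 310.14221201],
       [  0.        , 517.23143483, 229.25738683],
       [  0.        ,   0.        ,   1.        ]]), 'k1': 0.019619982346557596, 'R': array([[ 0.02722284, -0.99953934, -0.01341726],
       [-0.99567464, -0.02591995, -0.08921979],
       [ 0.08883091,  0.01578805, -0.99592159]]), 't': array([0.05888032, 0.61951598, 1.09996703])}
side {'camera_matrix': array([[443.37536884,   0.        , 323.26741192],
       [  0.        , 443.37536884, 237.08512198],
       [  0.        ,   0.        ,   1.        ]]), 'k1': -0.034148478034969336, 'R': array([[ 0.91632394, -0.40017654,  0.01446287],
       [-0.24917639, -0.59809288, -0.761706  ],
       [ 0.31346702,  0.69436564, -0.64776137]]), 't': array([-0.51302647,  0.22472384,  0.80474372])}
```

View pics/top0.png

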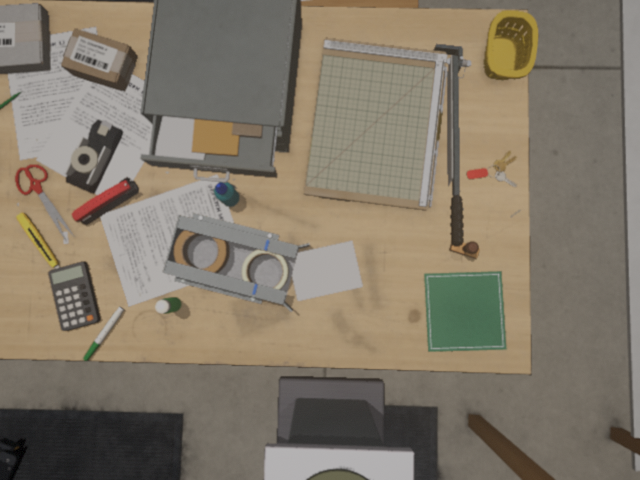

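View pics/side0.png

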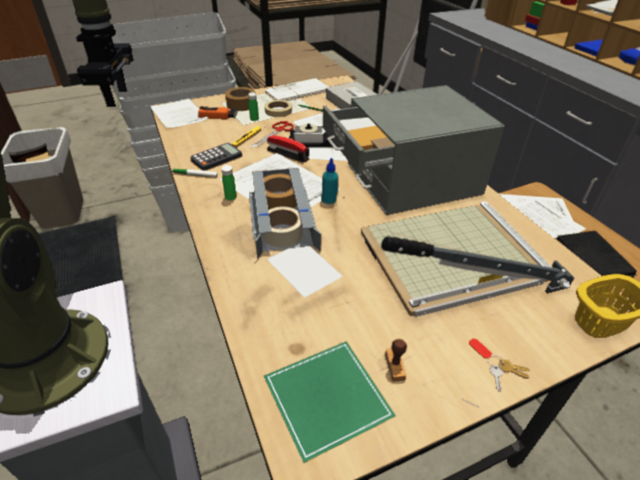

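The top view shows the rack with its mouth to the right (about 295,275), the blue marks at (268,243) and (254,290), cream at (265,270) and brown at (203,252). The mat is at (465,311), the stamp at (470,248), and the raised trimmer arm ends near (457,240).

```bash
cat > m.py <<'E'
from h import *
def cents(im,lo,hi,roi,minA=8):
    hsv=cv2.cvtColor(im,cv2.COLOR_RGB2HSV);m=cv2.inRange(hsv,lo,hi)
    z=np.zeros_like(m);x0,y0,x1,y1=roi;z[y0:y1,x0:x1]=m[y0:y1,x0:x1]
    n,l,s,c=cv2.connectedComponentsWithStats(z)
    return z,[(c[i],s[i,4]) for i in range(1,n) if s[i,4]>=minA]
E
python3 - <<'E'
from m import *
im=snap("top")
z,b=cents(im,(100,90,60),(130,255,255),(235,225,290,310),5)
for c,a in b: print("blue",c,a,onz("top",c,.059))
z,g=cents(im,(65,80,50),(90,255,255),(410,255,530,365),500)
c=max(cv2.findContours(z,0,2)[0],key=cv2.contourArea);r=cv2.minAreaRect(c);bp=cv2.boxPoints(r)
W=np.array([onz("top",p,0) for p in bp]);print("mat",r,W.mean(0),W,np.linalg.norm(np.diff(W,axis=0),axis=1))
for nm,lo,hi,roi in (("brown",(5,80,60),(20,255,255),(165,215,235,285)),("cream",(15,25,120),(35,140,255),(235,238,295,300))):
    z,_=cents(im,lo,hi,roi,5);c=np.vstack(cv2.findContours(z,0,2)[0]);h=c[:,0]
    (x,y),rr=cv2.minEnclosingCircle(h);print(nm,(x,y),rr,onz("top",(x,y),.048))
    cv2.imwrite(f"pics/mask_{nm}.png",z)
for nm,p,h in (("stamp",(471,247),.07),("grip",(457,243),.24),("grip2",(457,197),.25),("glue",(222,187),.128),("moist",(162,306),.095)): print(nm,onz("top",p,h))
crop=im[200:320,150:320];cv2.imwrite("pics/crop.png",cv2.resize(crop,None,fx=4.5,fy=4.5,interpolation=2)[...,::-1])
E
```

```text
blue [266.33333333 244.66666667] 21 [0.57981162 0.16670934 0.059     ]
blue [254.5 289. ] 20 [0.48594029 0.18832061 0.059     ]
mat ((476.9263610839844, 331.0304260253906), (39.04338073730469, 29.425031661987305), 4.085616588592529) [ 0.40697583 -0.29395402  0.        ] [[ 0.37699002 -0.2495736   0.        ]
 [ 0.44032507 -0.25413145  0.        ]
 [ 0.43687641 -0.3385507   0.        ]
 [ 0.37371182 -0.33356031  0.        ]] [0.06349884 0.08448967 0.06336142]
brown (204.0, 237.5) 36.70500183105469 [0.59230036 0.30200299 0.048     ]
cream (264.5, 268.5) 42.43239974975586 [0.52954068 0.16993837 0.048     ]
stamp [ 0.58565282 -0.2609001   0.07      ]
grip [ 0.58132043 -0.18646528  0.24      ]
grip2 [ 0.66129213 -0.18360854  0.25      ]
glue [0.68924611 0.25275601 0.128     ]
moist [0.44775786 0.37036896 0.095     ]
```

View pics/crop.png

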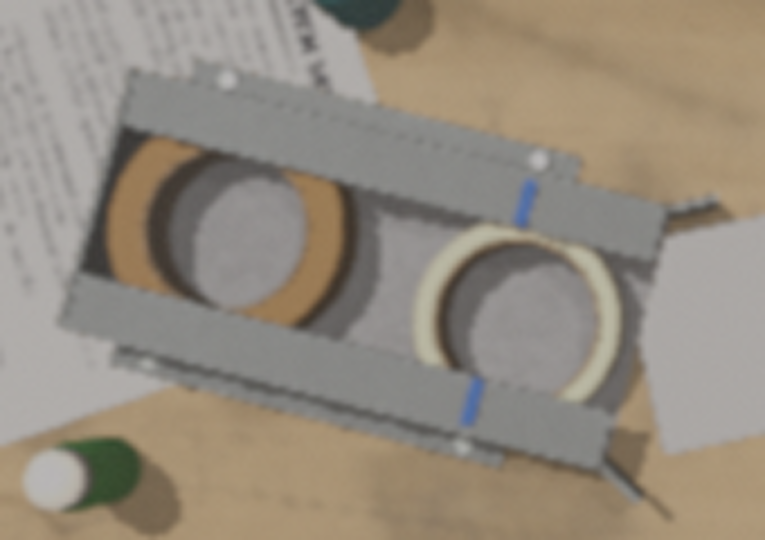

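Run:
```python
from m import *
for n,p,h in (("markU",(266.9,245.6),.059),("markL",(254.9,289.3),.059),("cream",(264.9,271.1),.048),("creamR",(288.2,271.1),.048),("brown",(200.7,252.2),.048),("brownR",(227.8,252.2),.048),("lipend",(297,257.5),.059),("lipendL",(285,304),.059),
 ("boardfront",(370,205),.06),("back",(176.5,215.8),.059),("backL",(163,272),.059)): print(n,onz("top",p,h).round(4))
for n in("top","side"):
    im=snap(n); z,g=cents(im,(60,60,40),(95,255,255),(415,262,515,360) if n=="top" else (255,335,400,470),100)
    c=max(cv2.findContours(z,0,2)[0],key=cv2.contourArea);q=cv2.approxPolyDP(cv2.convexHull(c),8,True)[:,0]
    W=np.array([onz(n,p.astype(float)) for p in q]);print(n,q.tolist(),W.round(3).tolist(),W.mean(0))
for n,p,h in (("markU",(0,0),0),):
    z,b=cents(snap("side"),(105,90,60),(130,255,255),(255,200,305,222),3)
    for c,a in b: print("sideblue",c,a,onz("side",c,.059))
```

```text
markU [0.5779 0.1654 0.059 ]
markL [0.4853 0.1875 0.059 ]
cream [0.524  0.1689 0.048 ]
creamR [0.5254 0.1193 0.048 ]
brown [0.5606 0.3076 0.048 ]
brownR [0.5622 0.2496 0.048 ]
lipend [0.5544 0.101  0.059 ]
lipendL [0.4565 0.1232 0.059 ]
boardfront [ 0.6699 -0.0508  0.06  ]
back [0.6363 0.3603 0.059 ]
backL [0.5164 0.3828 0.059 ]
top [[496, 276], [501, 344], [433, 346], [429, 278]] [[0.528, -0.336, 0.0], [0.381, -0.346, 0.0], [0.372, -0.199, 0.0], [0.519, -0.189, 0.0]] [ 0.4498042  -0.26752755  0.        ]
side [[345, 342], [394, 415], [304, 461], [264, 376]] [[0.527, -0.179, 0.0], [0.538, -0.344, 0.0], [0.373, -0.355, 0.0], [0.362, -0.189, 0.0]] [ 0.44996322 -0.26680279  0.        ]
sideblue [301.84615385 210.07692308] 13 [0.57653971 0.16883603 0.059     ]
sideblue [263.3 214.1] 20 [0.4863763  0.18906071 0.059     ]
```

Request:
servo_tool(
  deltas=[
    [0,0,-0.5,-36,-25,0,0],
    [0,0,-1,-72,-51,0,0],
    [0,0,-1.5,-108,-76,0,0],
    [0,0,-2,-143,-101,0,0],
    [0,0,-2.5,-179,-127,0,0],
    [0,0,-3,-215,-152,0,0],
    [0,0,-3.5,-251,-177,0,0],
    [0,0,-4,-287,-203,0,0],
    [0,0,-4.5,-323,-228,0,0],
    [0,0,-5,-359,-253,0,0],
    [0,0,-5.5,-395,-279,0,0],
    [0,0,-6,-430,-304,0,0],
    [0,0,-6,-430,-304,0,0],
    [0,0,-6,-430,-304,0,0],
    [0,0,-6,-430,-304,0,0],
  ],
)

```text
time: 2.17
tcp_pos: [0.524, 0.1729, 0.1861]
orientation: [[-0.968, 0.252, -0.0], [0.252, 0.968, 0.001], [0.0, 0.0, -1.0]]
wrist_force: [-0.1, 0.7, 0.6]
gripper_width: 0.0006
finger_force: 0.0
```

Run:
```python
from m import *
s=sense();P=eyes.camera_params("wrist");snap("wrist","w1")
print(s["time"],s["tcp_pos"],s["orientation"],s["gripper_width"]);print(P)
K=np.array(P["camera_matrix"]);
def proj(X):
    c=np.array(P["R"])@X+P["t"];u=c[:2]/c[2];u=u*(1+P["k1"]*(u@u));return K[:2,:2]@u+K[:2,2]
print(proj(np.array([.524,.169,.048])),proj(np.array([.56,.308,.048])))
```

```text
2.175 [0.52396118 0.17293313 0.18609339] [[-9.67747102e-01  2.51923491e-01 -3.18109521e-04]
 [ 2.51923313e-01  9.67747065e-01  5.12750991e-04]
 [ 4.37023575e-04  4.16074081e-04 -9.99999818e-01]] 0.0005770084546219946
{'camera_matrix': array([[425.04157633,   0.        , 317.18502958],
       [  0.        , 425.04157633, 234.893207  ],
       [  0.        ,   0.        ,   1.        ]]), 'k1': 0.023958214576273944, 'R': array([[ 2.51954969e-01,  9.67738625e-01,  8.04190512e-04],
       [ 9.36516351e-01, -2.44035327e-01,  2.51761561e-01],
       [ 2.43835638e-01, -6.26794388e-02, -9.67788959e-01]]), 't': array([-0.30022158, -0.47909294,  0.27237266])}
[311.47265463 213.19246061] [490.00794631 212.85485192]
```

View pics/w1.png

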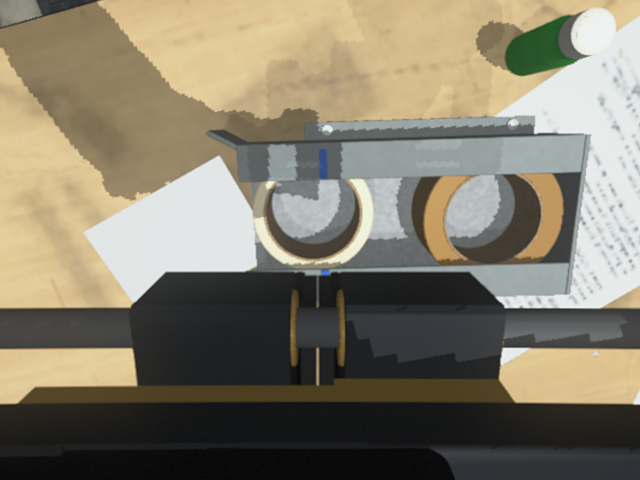

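The wrist view has the cream centre near (313,215) and brown at (493,215), as predicted. Now going down into the cream bore.

Request:
servo_tool(
  deltas=[
    [0,0,0,0,-4,20,0],
    [0,0,0,0,-4,40,0],
    [0,0,0,0,-4,60,0],
    [0,0,0,0,-4,80,0],
    [0,0,0,0,-4,100,0],
    [0,0,0,0,-4,120,0],
    [0,0,0,0,-4,135,0],
    [0,0,0,0,-4,150,0],
    [0,0,0,0,-4,162,0],
    [0,0,0,0,-4,171,0],
    [0,0,0,0,-4,171,0],
    [0,0,0,0,-4,171,0.2],
    [0,0,0,0,-4,171,0.3],
    [0,0,0,0,-4,171,0.36],
    [0,0,0,0,-4,171,0.36],
    [0,0,0,0,-4,171,0.36],
  ],
)

```text
time: 4.22
tcp_pos: [0.5237, 0.1676, 0.0152]
orientation: [[-0.967, 0.254, 0.0], [0.254, 0.967, 0.0], [-0.0, 0.0, -1.0]]
wrist_force: [0.8, 0.7, -0.2]
gripper_width: 0.0306
finger_force: 0.0
```

Request:
servo_tool(
  deltas=[
    [0,0,0,0,-6,0,0.36],
    [0,0,0,0,-14,0,0.36],
    [0,0,0,0,-24,0,0.36],
    [0,0,0,0,-34,0,0.36],
    [0,0,0,0,-44,0,0.36],
    [0,0,0,0,-54,0,0.36],
    [0,0,0,0,-64,0,0.36],
    [0,0,0,0,-74,0,0.36],
    [0,0,0,0,-84,0,0.36],
    [0,0,0,0,-94,0,0.36],
    [0,0,0,0,-104,0,0.36],
    [0,0,0,0,-114,0,0.36],
    [0,0,0,0,-124,0,0.36],
    [0,0,0,0,-134,0,0.36],
    [0,0,0,0,-144,0,0.36],
    [0,0,0,0,-152,0,0.36],
    [0,0,0,0,-158,0,0.36],
    [0,0,0,0,-160,0,0.36],
    [0,0,0,0,-160,0,0.36],
    [0,0,0,0,-160,0,0.36],
  ],
)

```text
time: 6.72
tcp_pos: [0.4831, 0.0131, 0.0152]
orientation: [[-0.967, 0.254, 0.0], [0.254, 0.967, 0.0], [-0.0, 0.0, -1.0]]
wrist_force: [0.2, 0.4, 0.1]
gripper_width: 0.0313
finger_force: 0.0
```

Run:
```python
from m import *
snap("side","s2");im=snap("top")
cv2.imwrite("pics/s2t.png",np.vstack([cv2.resize(snap("side")[130:330,200:400],None,fx=1.5,fy=1.5),cv2.resize(im[150:350,240:440],None,fx=1.5,fy=1.5)])[:600,:,::-1])
```

```text
(no output)
```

View pics/s2t.png

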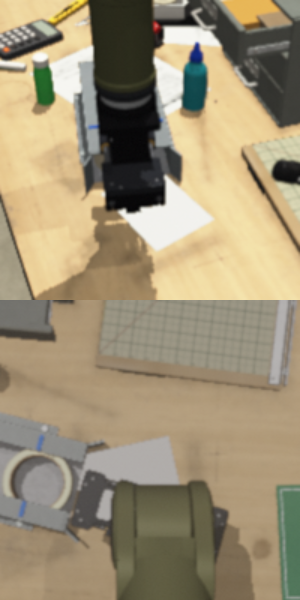

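Run:
```python
from m import *
im=snap("top");w=snap("wrist")
a=cv2.resize(im[180:360,150:390],(800,600))
cv2.imwrite("pics/w3.png",np.vstack([cv2.resize(im[200:330,150:380],(531,300)),cv2.resize(w,(531,300))])[...,::-1])
```

```text
(no output)
```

View pics/w3.png

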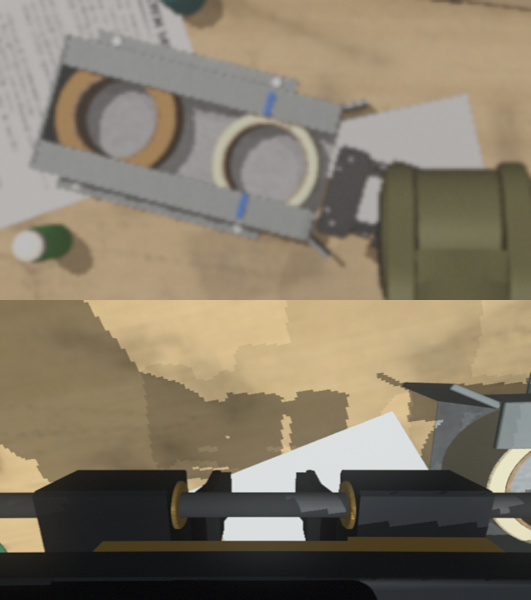

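```bash
cat >> h.py <<'E'
def proj(name,X,P=None):
    P=P or eyes.camera_params(name);K=np.array(P["camera_matrix"])
    c=np.array(P["R"])@np.array(X)+P["t"];u=c[:2]/c[2];u=u*(1+P["k1"]*(u@u));return (K[:2,:2]@u+K[:2,2]).round(1)
E
python3 - <<'E'
from h import *
s=sense();t=s["tcp_pos"];print(t,s["wrist_force"],s["joints"],s["gripper_width"])
for h in(0,.02,.04,.07): print(h,proj("wrist",t+[0,0,h]),proj("side",t+[0,0,h]),proj("top",t+[0,0,h]))
im=snap("side");w=snap("wrist")
cv2.imwrite("pics/s4.png",np.vstack([cv2.resize(im[190:290,230:360],(520,300),interpolation=2),cv2.resize(w[280:,160:480],(480,300))[:, :520].copy() if 0 else cv2.resize(w[280:,140:500],(520,290))])[...,::-1])
E
```

```text
[0.48298084 0.0129684  0.01512594] [-0.6892622   0.38235263  0.23860517] [-25.69537692   7.48901268  22.31979446 118.02255864  -3.46234418
  55.09416932  73.72250518] 0.03143473614113544
0 [315.8 267.8] [288.3 276.6] [337.1 292.1]
0.02 [315.7 282.5] [287.9 269.9] [337.5 292.4]
0.04 [315.5 300.5] [287.6 263.1] [337.9 292.7]
0.07 [315.2 336.8] [287.  252.6] [338.5 293.2]
```

View pics/s4.png

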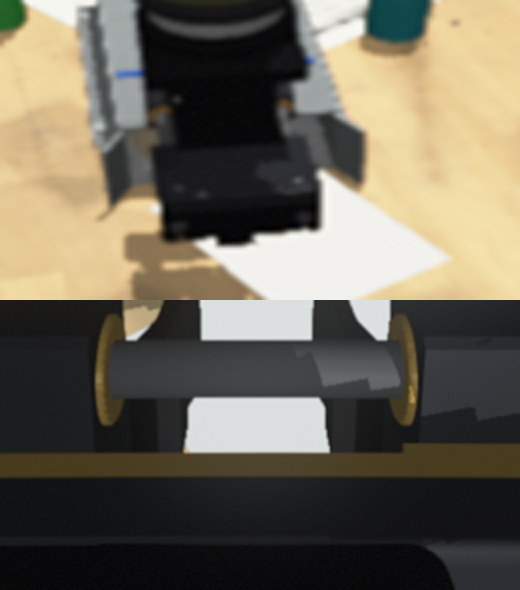

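The cream roll did not move and no force was felt, although the fingers should have been in the bore. I'll go back, descend again with closed fingers, and check from close by.

Request:
servo_tool(
  deltas=[
    [0,0,0,0,0,-30,0.36],
    [0,0,0,0,0,-60,0.2],
    [0,0,0,0,0,-90,0],
    [0,0,0,0,30,-100,0],
    [0,0,0,0,70,-100,0],
    [0,0,0,0,110,-100,0],
    [0,0,0,0,145,-100,0],
    [0,0,0,0,160,-100,0],
    [0,0,0,0,160,-75,0],
    [0,0,0,0,160,-50,0],
    [0,0,0,0,160,-30,0],
    [0,0,0,0,160,-30,0],
    [0,0,0,0,160,-30,0],
  ],
)

```text
time: 8.7
tcp_pos: [0.5243, 0.1671, 0.046]
orientation: [[-0.967, 0.255, 0.001], [0.255, 0.967, 0.0], [-0.001, 0.0, -1.0]]
wrist_force: [0.5, 0.3, -0.4]
gripper_width: 0.0003
finger_force: 0.0
```

Run:
```python
from h import *
s=sense();t=s["tcp_pos"];print(s["time"],t,s["wrist_force"],s["gripper_width"]);print(proj("wrist",t),proj("wrist",t+[0,0,.05]))
w=snap("wrist");im=snap("side")
cv2.imwrite("pics/w5.png",np.vstack([w[150:420,120:560],cv2.resize(im[150:270,200:360],(440,330))])[...,::-1])
```

```text
8.7 [0.52429747 0.16706916 0.04603068] [ 0.54479568  0.31852137 -0.40241673] 0.00025711682125606635
[315.8 267.9] [315.5 311.4]
```

View pics/w5.png

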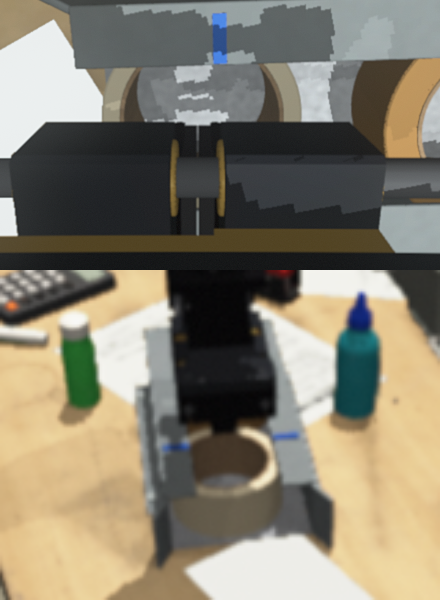

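Run:
```python
from h import *
t=sense()["tcp_pos"]
for n,X in (("tip",t),("body",t+[0,0,.07]),("bodyfront",t+np.array([-.254*.095,-.967*.095,.07])),("fing40",t+[0,0,.04]),("cream top c",[.524,.169,.048]),("cream far rim",[.537,.216,.048]),("near rim",[.512,.122,.048])): print(n,proj("side",X),proj("top",X))
print(onz("side",(284.5,223),.048))
im=snap("side");cv2.imwrite("pics/s6.png",cv2.resize(im[170:260,240:340],(800,600) if 0 else (660,594),interpolation=2)[...,::-1])
```

```text
tip [281.8 219.6] [265.6 270.9]
body [280.4 195.5] [262.1 270.6]
bodyfront [284.1 221.1] [307.8 284. ]
fing40 [281.  206.1] [263.7 270.7]
cream top c [281.3 218.8] [264.8 271.1]
cream far rim [280.  206.7] [243.1 264.4]
near rim [283.2 231.7] [286.7 277.4]
[0.52551995 0.15109366 0.048     ]
```

View pics/s6.png

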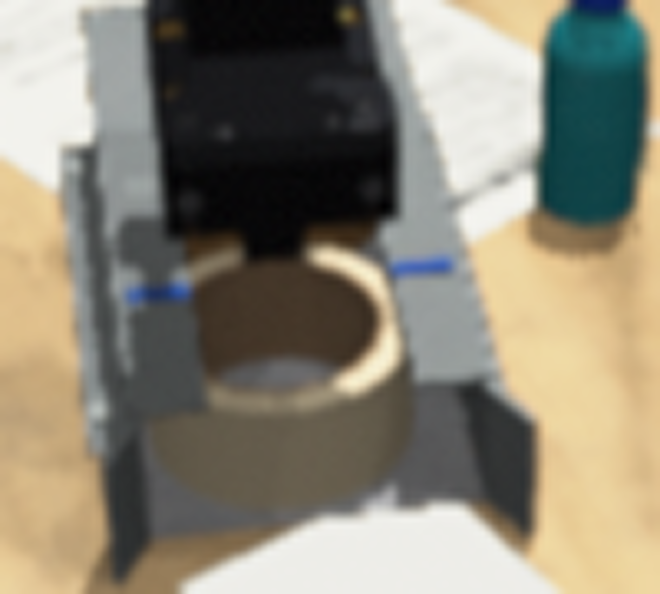

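The side view shows the fingertip ending at about row 209, where the reported TCP should project to row 220. The real fingertip is therefore 33–45 mm higher than the reported TCP, so the first pull skimmed over the roll's top. I'll go lower in small steps and watch the force.

Request:
servo_tool(
  deltas=[
    [0,0,0,0,0,15,0],
    [0,0,0,0,0,30,0],
    [0,0,0,0,0,40,0],
    [0,0,0,0,0,45,0],
    [0,0,0,0,0,48,0],
    [0,0,0,0,0,48,0],
  ],
)

```text
time: 9.6
tcp_pos: [0.5237, 0.1676, -0.0028]
orientation: [[-0.967, 0.254, 0.0], [0.254, 0.967, 0.0], [-0.0, 0.0, -1.0]]
wrist_force: [0.4, -0.8, -0.4]
gripper_width: 0.0004
finger_force: 0.0
```

Request:
servo_tool(
  deltas=[
    [0,0,0,0,0,3,0],
    [0,0,0,0,0,5,0],
    [0,0,0,0,0,5,0],
  ],
)

```text
time: 9.98
tcp_pos: [0.5235, 0.1675, -0.0079]
orientation: [[-0.967, 0.254, -0.0], [0.254, 0.967, -0.0], [0.0, -0.0, -1.0]]
wrist_force: [0.5, -0.2, 0.2]
gripper_width: 0.0006
finger_force: 0.0
```

No contact at -8 mm, which confirms the offset. Going lower.

Request:
servo_tool(
  deltas=[
    [0,0,0,0,0,3,0],
    [0,0,0,0,0,6,0],
    [0,0,0,0,0,8,0],
    [0,0,0,0,0,8,0],
  ],
)

```text
time: 10.48
tcp_pos: [0.5235, 0.1675, -0.0161]
orientation: [[-0.967, 0.254, -0.0], [0.254, 0.967, -0.0], [0.0, -0.0, -1.0]]
wrist_force: [-0.7, 0.8, -0.0]
gripper_width: 0.0009
finger_force: 0.0
```

Request:
servo_tool(
  deltas=[
    [0,0,0,0,0,2,0],
    [0,0,0,0,0,4,0],
    [0,0,0,0,0,4,0.2],
    [0,0,0,0,0,4,0.3],
    [0,0,0,0,0,4,0.36],
    [0,0,0,0,0,4,0.36],
    [0,0,0,0,0,4,0.36],
  ],
)

```text
time: 11.35
tcp_pos: [0.5237, 0.1676, -0.0198]
orientation: [[-0.967, 0.254, 0.0], [0.254, 0.967, 0.0], [-0.0, 0.0, -1.0]]
wrist_force: [0.4, -1.2, -0.1]
gripper_width: 0.0305
finger_force: 0.0
```

Request:
servo_tool(
  deltas=[
    [0,0,0,0,-5,0,0.36],
    [0,0,0,0,-12,0,0.36],
    [0,0,0,0,-20,0,0.36],
    [0,0,0,0,-28,0,0.36],
    [0,0,0,0,-35,0,0.36],
    [0,0,0,0,-40,0,0.36],
    [0,0,0,0,-40,0,0.36],
  ],
)

```text
time: 12.22
tcp_pos: [0.5134, 0.1282, -0.0198]
orientation: [[-0.967, 0.255, -0.0], [0.255, 0.967, -0.0], [0.0, -0.0, -1.0]]
wrist_force: [-0.3, -0.7, 0.6]
gripper_width: 0.0317
finger_force: 0.0
```

```bash
cat >> m.py <<'E'
def roll(nm,cam="top",h=.048):
    """report blobs of the roll's colour in the image, as pixel box and centre on the plane of its top"""
    im=snap(cam); lo,hi=((15,25,120),(35,110,255)) if nm=="cream" else ((5,100,60),(20,255,255))
    return im
E
python3 - <<'E'
from h import *
s=sense();print(s["time"],s["tcp_pos"],s["wrist_force"],s["gripper_width"])
im=snap("top");x0,y0=150,200
crop=im[y0:330,x0:370]
a=cv2.resize(crop,(440,260),interpolation=2);b=cv2.resize(snap("side")[160:280,230:350],(330,330),interpolation=2)
c=cv2.resize(snap("wrist"),(347,260));o=np.zeros((590,790,3),np.uint8);o[:260,:440]=a;o[260:,:330]=b;o[:260,443:]=c
cv2.imwrite("pics/p10.png",o[...,::-1])
# cream ring in original: hsv samples
hsv=cv2.cvtColor(im,cv2.COLOR_RGB2HSV);print(hsv[271,244],hsv[271,242:250].tolist())
E
```

```text
12.225 [ 0.51337732  0.1282451  -0.0198245 ] [-0.31419378 -0.73173416  0.55016092] 0.031717667360333344
[27 72 92] [[26, 71, 100], [27, 70, 99], [27, 72, 92], [24, 70, 76], [26, 75, 68], [26, 71, 90], [27, 73, 105], [28, 70, 109]]
```

Run:
```python
from m import *
im0=cv2.imread("pics/top0.png")[...,::-1].copy();s0=cv2.imread("pics/side0.png")[...,::-1].copy()
H=lambda i:cv2.cvtColor(i,cv2.COLOR_RGB2HSV)
print("top0 ring",H(im0)[271,241:248].tolist(), "side0 face",H(s0)[238,275:292:3].tolist(),"side0 rim",H(s0)[229:236,283].tolist())
for n,i in (("side0",s0),("side",snap("side"))):
    # front face of cream: column scan along x=284 rows 200..275
    print(n,[tuple(v) for v in i[204:276:4,285].tolist()])
```

```text
top0 ring [[21, 21, 156], [26, 30, 172], [26, 29, 183], [26, 31, 182], [23, 38, 174], [18, 57, 143], [16, 72, 96]] side0 face [[20, 62, 95], [20, 64, 96], [20, 62, 95], [20, 63, 97], [19, 62, 98], [20, 61, 96]] side0 rim [[19, 54, 212], [22, 49, 236], [21, 54, 227], [20, 61, 171], [20, 64, 111], [21, 62, 95], [20, 64, 96]]
side0 [(63, 45, 25), (227, 209, 173), (64, 50, 38), (64, 51, 39), (65, 52, 40), (81, 76, 72), (157, 142, 122), (155, 142, 117), (98, 90, 74), (98, 89, 74), (97, 89, 73), (105, 102, 98), (233, 232, 228), (232, 231, 227), (231, 231, 226), (232, 231, 226), (232, 231, 226), (232, 231, 226)]
side [(6, 5, 7), (9, 7, 8), (9, 7, 10), (25, 25, 28), (25, 25, 28), (25, 25, 27), (23, 24, 25), (12, 12, 12), (7, 7, 8), (26, 23, 20), (101, 93, 77), (102, 94, 78), (104, 95, 78), (196, 194, 183), (239, 238, 234), (239, 239, 234), (239, 239, 234), (239, 239, 234)]
```

The side view's cream front face moved down by about 8 px, so the roll is now being dragged. Continuing the pull.

Request:
servo_tool(
  deltas=[
    [0,0,0,0,-6,0,0.36],
    [0,0,0,0,-14,0,0.36],
    [0,0,0,0,-24,0,0.36],
    [0,0,0,0,-34,0,0.36],
    [0,0,0,0,-44,0,0.36],
    [0,0,0,0,-54,0,0.36],
    [0,0,0,0,-64,0,0.36],
    [0,0,0,0,-74,0,0.36],
    [0,0,0,0,-84,0,0.36],
    [0,0,0,0,-94,0,0.36],
    [0,0,0,0,-104,0,0.36],
    [0,0,0,0,-114,0,0.36],
    [0,0,0,0,-122,0,0.36],
    [0,0,0,0,-125,0,0.36],
    [0,0,0,0,-125,0,0.36],
    [0,0,0,0,-125,0,0.36],
  ],
)

```text
time: 14.42
tcp_pos: [0.4817, 0.0081, -0.0199]
orientation: [[-0.967, 0.254, -0.0], [0.254, 0.967, -0.0], [0.0, -0.0, -1.0]]
wrist_force: [-0.0, 0.2, 1.3]
gripper_width: 0.0311
finger_force: 0.0
```

Request:
servo_tool(
  deltas=[
    [0,0,0,-5,0,0,0.36],
    [0,0,0,-13,0,0,0.36],
    [0,0,0,-23,0,0,0.36],
    [0,0,0,-33,0,0,0.36],
    [0,0,0,-43,0,0,0.36],
    [0,0,0,-53,0,0,0.36],
    [0,0,0,-63,1,0,0.36],
    [0,0,0,-73,2,0,0.36],
    [0,0,0,-83,3,0,0.36],
    [0,0,0,-93,4,0,0.36],
    [0,0,0,-103,5,0,0.36],
    [0,0,0,-112,5,0,0.36],
    [0,0,0,-120,5,0,0.36],
    [0,0,0,-126,5,0,0.36],
    [0,0,0,-128,5,0,0.36],
    [0,0,0,-128,5,0,0.36],
    [0,0,0,-128,5,0,0.36],
  ],
)

```text
time: 16.55
tcp_pos: [0.6068, -0.0198, -0.0197]
orientation: [[-0.967, 0.254, 0.0], [0.254, 0.967, 0.0], [-0.0, 0.0, -1.0]]
wrist_force: [0.1, 0.3, -0.4]
gripper_width: 0.0313
finger_force: 0.0
```

Request:
servo_tool(
  deltas=[
    [0,0,0,0,0,0,0.15],
    [0,0,0,0,0,0,0],
    [0,0,0,0,0,-10,0],
    [0,0,0,0,0,-25,0],
    [0,0,0,0,0,-45,0],
    [0,0,0,0,0,-65,0],
    [0,0,0,0,0,-90,0],
    [0,0,0,0,0,-110,0],
    [0,0,0,0,0,-110,0],
  ],
)

```text
time: 17.68
tcp_pos: [0.6084, -0.0198, 0.0927]
orientation: [[-0.967, 0.254, 0.004], [0.254, 0.967, 0.0], [-0.004, 0.002, -1.0]]
wrist_force: [0.8, 0.6, -1.0]
gripper_width: 0.0004
finger_force: 0.0
```

Run:
```python
from h import *
s=sense();t=s["tcp_pos"];print(s["time"],t,s["wrist_force"],s["gripper_width"])
P=eyes.camera_params("wrist");w=snap("wrist");print("cream pred wrist",proj("wrist",[t[0],t[1],.048],P))
im=snap("top");print("cream pred top",proj("top",[t[0],t[1],.048]))
b=snap("side");print("side pred",proj("side",[t[0],t[1],.048]))
o=np.zeros((590,790,3),np.uint8);o[:260,:440]=cv2.resize(im[180:330,150:404],(440,260),interpolation=2);o[262:,:440]=cv2.resize(b[160:323,230:448],(440,328),interpolation=2);o[:260,443:]=cv2.resize(w,(347,260))
for n,i in (("top",im),("side",b),("wrist",w)): cv2.imwrite(f"pics/b_{n}.png",i[...,::-1])
cv2.imwrite("pics/p10.png",o[...,::-1])
g=w.astype(int);m=((g[...,0]-g[...,2]>15)&(g[...,0]-g[...,2]<75)&(g[...,0]>150)).astype(np.uint8)
for cam,i in (("wrist",w),("top",im)):
    G=cv2.medianBlur(cv2.cvtColor(i,cv2.COLOR_RGB2GRAY),5)
    r=(40,130) if cam=="wrist" else (15,32)
    c=cv2.HoughCircles(G,cv2.HOUGH_GRADIENT,1.5,15,param1=80,param2=30,minRadius=r[0],maxRadius=r[1])
    print(cam,None if c is None else c[0,:8].round(0).tolist())
```

```text
17.675 [ 0.60844914 -0.01977599  0.09269192] [ 0.8091054   0.562984   -0.99289452] 0.00037556545922554237
cream pred wrist [315.9 243. ]
cream pred top [354.4 233.9]
side pred [348.  259.6]
wrist [[313.0, 212.0, 66.0], [326.0, 197.0, 65.0], [311.0, 191.0, 63.0], [299.0, 227.0, 89.0], [331.0, 214.0, 79.0], [251.0, 328.0, 121.0], [428.0, 358.0, 91.0], [319.0, 229.0, 78.0]]
top [[83.0, 319.0, 31.0], [514.0, 47.0, 31.0], [88.0, 55.0, 26.0], [70.0, 284.0, 20.0], [214.0, 256.0, 21.0], [71.0, 307.0, 16.0], [59.0, 229.0, 28.0], [502.0, 59.0, 21.0]]
```

```bash
cat > f.py <<'E'
from h import *
def ringfit(i,cam,c0,h=.048,rad=.049,P=None,lo=(12,15,110),hi=(36,75,255)):
    """mask of roll-top colour near c0; median-robust circle fit of the outer edge on plane h"""
    hsv=cv2.cvtColor(i,cv2.COLOR_RGB2HSV);m=cv2.inRange(hsv,lo,hi)
    ys,xs=np.nonzero(m);P=P or eyes.camera_params(cam)
    W=np.array([onz(cam,(x,y),h,P)[:2] for x,y in zip(xs,ys)]) if len(xs)<60000 else None
    return m,W
E
python3 - <<'E'
import cv2,numpy as np
w=cv2.cvtColor(cv2.imread("pics/b_wrist.png"),cv2.COLOR_BGR2HSV)
t=cv2.cvtColor(cv2.imread("pics/b_top.png"),cv2.COLOR_BGR2HSV)
s=cv2.cvtColor(cv2.imread("pics/b_side.png"),cv2.COLOR_BGR2HSV)
for y in (200,240): print("w",y,[(x,*w[y,x].tolist()) for x in range(190,450,10)])
print("wv",[(y,*w[y,315].tolist()) for y in range(120,290,8)])
print("s",[(y,*s[y,348].tolist()) for y in range(230,300,4)])
E
```

```text
w 200 [(190, 20, 84, 148), (200, 20, 84, 140), (210, 20, 84, 133), (220, 20, 84, 131), (230, 20, 85, 138), (240, 22, 48, 137), (250, 17, 82, 96), (260, 19, 81, 69), (270, 20, 83, 117), (280, 20, 85, 208), (290, 19, 84, 219), (300, 19, 85, 219), (310, 96, 6, 225), (320, 90, 5, 223), (330, 84, 6, 224), (340, 20, 85, 123), (350, 20, 82, 124), (360, 19, 82, 140), (370, 21, 79, 122), (380, 17, 74, 104), (390, 23, 48, 185), (400, 19, 88, 203), (410, 19, 86, 207), (420, 20, 84, 221), (430, 20, 85, 220), (440, 19, 83, 216)]
w 240 [(190, 19, 89, 211), (200, 19, 93, 201), (210, 19, 91, 218), (220, 19, 92, 217), (230, 19, 90, 216), (240, 23, 48, 154), (250, 23, 49, 157), (260, 18, 78, 65), (270, 17, 84, 70), (280, 19, 86, 175), (290, 19, 84, 209), (300, 20, 83, 206), (310, 19, 87, 209), (320, 19, 85, 168), (330, 20, 82, 128), (340, 20, 84, 128), (350, 20, 82, 127), (360, 17, 75, 68), (370, 20, 76, 67), (380, 24, 49, 155), (390, 31, 32, 234), (400, 20, 83, 222), (410, 20, 84, 222), (420, 20, 84, 221), (430, 20, 85, 220), (440, 20, 83, 218)]
wv [(120, 90, 6, 224), (128, 72, 7, 191), (136, 26, 38, 232), (144, 26, 40, 232), (152, 90, 5, 225), (160, 90, 5, 223), (168, 90, 5, 223), (176, 98, 5, 223), (184, 84, 6, 223), (192, 90, 5, 223), (200, 84, 6, 223), (208, 90, 5, 226), (216, 19, 86, 139), (224, 20, 83, 144), (232, 20, 83, 223), (240, 20, 87, 202), (248, 20, 86, 127), (256, 17, 79, 68), (264, 19, 81, 66), (272, 18, 81, 63), (280, 17, 54, 33), (288, 21, 45, 40)]
s [(230, 150, 36, 7), (234, 18, 109, 180), (238, 21, 84, 238), (242, 21, 85, 239), (246, 19, 89, 230), (250, 17, 88, 104), (254, 16, 107, 69), (258, 14, 100, 69), (262, 14, 100, 69), (266, 17, 104, 110), (270, 18, 101, 157), (274, 21, 60, 158), (278, 20, 63, 106), (282, 19, 64, 108), (286, 20, 59, 108), (290, 21, 67, 110), (294, 17, 102, 157), (298, 18, 101, 159)]
```

```bash
cat > f.py <<'E'
from h import *
COL={"cream":((20,28,105),(34,60,255)),"brown":((8,95,60),(19,255,255))}
def fit(nm,i,cam,P,roi,rr,h=.048):
    """roll-top mask in a region, its hull outline on the plane of the top, circle by least squares"""
    m=cv2.inRange(cv2.cvtColor(i,cv2.COLOR_RGB2HSV),*COL[nm]);z=np.zeros_like(m);x0,y0,x1,y1=roi;z[y0:y1,x0:x1]=m[y0:y1,x0:x1]
    z=cv2.morphologyEx(z,cv2.MORPH_OPEN,np.ones((3,3)))
    ys,xs=np.nonzero(z);hull=cv2.convexHull(np.stack([xs,ys],1).astype(np.int32))[:,0]
    W=np.array([onz(cam,p.astype(float),h,P)[:2] for p in hull])
    A=np.c_[2*W,np.ones(len(W))];s=np.linalg.lstsq(A,(W**2).sum(1),rcond=None)[0]
    return s[:2],np.sqrt(s[2]+s[:2]@s[:2]),len(xs),(xs.min(),xs.max(),ys.min(),ys.max())
E
python3 - <<'E'
from f import *
w=cv2.imread("pics/b_wrist.png")[...,::-1].copy();P=eyes.camera_params("wrist")
print(fit("cream",w,"wrist",P,(215,110,420,268),0))
s=cv2.imread("pics/b_side.png")[...,::-1].copy()
for roi in ((300,230,400,282),):print(fit("cream",s,"side",eyes.camera_params("side"),roi,0))
im0=cv2.imread("pics/top0.png")[...,::-1].copy()
print(fit("brown",im0,"top",eyes.camera_params("top"),(165,222,232,275),0))
E
```

```text
(array([ 0.58874322, -0.01528903]), np.float64(0.04771053632025064), 5480, (np.int64(233), np.int64(398), np.int64(130), np.int64(267)))
(array([ 0.65233603, -0.00216813]), np.float64(0.09658971125205548), 554, (np.int64(318), np.int64(399), np.int64(230), np.int64(273)))
(array([0.56436572, 0.3098795 ]), np.float64(0.054740698001075824), 561, (np.int64(174), np.int64(226), np.int64(231), np.int64(271)))
```

Request:
servo_tool(
  deltas=[
    [0,0,0,2,0,30,0],
    [0,0,0,2,0,60,0],
    [0,0,0,2,0,85,0],
    [0,0,0,2,0,103,0],
    [0,0,0,2,0,110,0],
    [0,0,0,-4,0,110,0],
    [0,0,0,-10,0,110,0],
    [0,0,0,-16,0,110,0],
    [0,0,0,-21,0,110,0],
    [0,0,0,-21,0,110,0],
    [0,0,0,-18,0,110,0],
    [0,0,0,-18,0,85,0],
    [0,0,0,-18,0,55,0],
    [0,0,0,-18,0,25,0],
    [0,0,0,-18,0,0,0],
    [0,0,0,-18,0,0,0],
  ],
)

```text
time: 19.82
tcp_pos: [0.6258, -0.0243, 0.0926]
orientation: [[-0.967, 0.254, 0.005], [0.254, 0.967, 0.001], [-0.005, 0.002, -1.0]]
wrist_force: [0.3, -1.2, 0.0]
gripper_width: 0.0005
finger_force: 0.0
```

Run:
```python
from f import *
s=sense();t=s["tcp_pos"];P=eyes.camera_params("wrist");w=snap("wrist");print(s["time"],t,s["wrist_force"])
c=proj("wrist",[t[0]-.02,t[1],.048],P).astype(int);print(fit("cream",w,"wrist",P,(c[0]-100,110,c[0]+100,268),0))
R=np.array(s["orientation"]);d=np.array([.5625,.3085,.10])-t;print("to brown in tool mm",(R.T@d*1000).round(0))
```

```text
19.825 [ 0.62579854 -0.02434535  0.09255132] [ 0.32504143 -1.20964007  0.00437435]
(array([ 0.60402272, -0.01542694]), np.float64(0.04837872420913795), 6075, (np.int64(238), np.int64(405), np.int64(119), np.int64(267)))
to brown in tool mm [146. 306.  -8.]
```

Request:
servo_tool(
  deltas=[
    [0,0,0,15,30,0,0],
    [0,0,0,30,62,0,0],
    [0,0,0,45,94,0,0],
    [0,0,0,60,126,0,0],
    [0,0,0,75,158,0,0],
    [0,0,0,90,190,0,0],
    [0,0,0,105,222,0,0],
    [0,0,0,120,254,0,0],
    [0,0,0,135,284,0,0],
    [0,0,0,146,305,0,0],
    [0,0,0,146,306,0,0],
    [0,0,0,146,306,0,0],
  ],
)

```text
time: 21.38
tcp_pos: [0.5613, 0.3068, 0.0898]
orientation: [[-0.967, 0.256, -0.0], [0.256, 0.967, -0.002], [-0.0, -0.002, -1.0]]
wrist_force: [-0.9, 0.3, -0.1]
gripper_width: 0.0005
finger_force: 0.0
```

Run:
```python
from f import *
s=sense();t=s["tcp_pos"];P=eyes.camera_params("wrist");w=snap("wrist","w9");print(s["time"],t,s["wrist_force"],s["orientation"])
c=proj("wrist",[.5625,.3085,.048],P).astype(int);print(c,fit("brown",w,"wrist",P,(c[0]-115,max(c[1]-120,0),c[0]+115,268),0))
```

```text
21.375 [0.56129454 0.30678579 0.0897551 ] [-0.86681585  0.26844864 -0.12157687] [[-9.66742882e-01  2.55750264e-01 -5.46210009e-05]
 [ 2.55750022e-01  9.66741628e-01 -1.59689941e-03]
 [-3.55603051e-04 -1.55776046e-03 -9.99998723e-01]]
[319 245] (array([0.56693933, 0.30975298]), np.float64(0.055303377372283), 4557, (np.int64(229), np.int64(417), np.int64(188), np.int64(267)))
```

Request:
servo_tool(
  deltas=[
    [0,0,0,-3,2,20,0],
    [0,0,0,-3,2,40,0],
    [0,0,0,-3,2,60,0],
    [0,0,0,-3,2,80,0],
    [0,0,0,-3,2,95,0],
    [0,0,0,-3,2,105,0],
    [0,0,0,-3,2,110,0],
    [0,0,0,-3,2,110,0.2],
    [0,0,0,-3,2,110,0.4],
    [0,0,0,-3,2,110,0.4],
    [0,0,0,-3,2,110,0.4],
  ],
)

```text
time: 22.8
tcp_pos: [0.5644, 0.3101, -0.0194]
orientation: [[-0.967, 0.254, 0.001], [0.254, 0.967, 0.0], [-0.0, 0.001, -1.0]]
wrist_force: [-0.3, 0.3, -0.4]
gripper_width: 0.031
finger_force: 0.0
```

Request:
servo_tool(
  deltas=[
    [0,0,0,0,-6,0,0.4],
    [0,0,0,0,-14,0,0.4],
    [0,0,0,0,-24,0,0.4],
    [0,0,0,0,-36,0,0.4],
    [0,0,0,0,-48,0,0.4],
    [0,0,0,0,-60,0,0.4],
    [0,0,0,0,-72,0,0.4],
    [0,0,0,0,-84,0,0.4],
    [0,0,0,0,-96,0,0.4],
    [0,0,0,0,-108,0,0.4],
    [0,0,0,0,-120,0,0.4],
    [0,0,0,0,-132,0,0.4],
    [0,0,0,0,-144,0,0.4],
    [0,0,0,0,-156,0,0.4],
    [0,0,0,0,-168,0,0.4],
    [0,0,0,0,-178,0,0.4],
    [0,0,0,0,-180,0,0.4],
  ],
)

```text
time: 24.92
tcp_pos: [0.5183, 0.1349, -0.0198]
orientation: [[-0.967, 0.255, -0.0], [0.255, 0.967, -0.0], [-0.0, -0.0, -1.0]]
wrist_force: [0.5, 2.1, -0.9]
gripper_width: 0.0346
finger_force: 0.4
```

Run:
```python
from f import *
s=sense();t=s["tcp_pos"];print(s["time"],t,s["wrist_force"],s["gripper_width"])
for cam in("top","side"):
    i=snap(cam,"c_"+cam);m=cv2.inRange(cv2.cvtColor(i,cv2.COLOR_RGB2HSV),(8,110,60),(19,255,255))
    x0,y0,x1,y1=(165,215,330,310) if cam=="top" else (240,160,350,290)
    ys,xs=np.nonzero(m[y0:y1,x0:x1]);print(cam,len(xs),xs.min()+x0,xs.max()+x0,ys.min()+y0,ys.max()+y0)
    print("at old place",[i[y,x].tolist() for x,y in ([(177,250),(224,250)] if cam=="top" else [(278,200),(266,190)])])
print(proj("top",[t[0],t[1],.048]))
```

```text
24.925 [ 0.51830472  0.13487874 -0.01978601] [ 0.48587002  2.07589814 -0.92030762] 0.03456226710314764
top 7 296 298 258 260
at old place [[81, 79, 77], [152, 149, 148]]
side 679 263 349 162 254
at old place [[8, 7, 8], [10, 9, 11]]
[280.8 274.2]
```

Request:
servo_tool(
  deltas=[
    [0,0,0,0,-8,0,0.4],
    [0,0,0,0,-18,0,0.4],
    [0,0,0,0,-30,0,0.4],
    [0,0,0,0,-42,0,0.4],
    [0,0,0,0,-54,0,0.4],
    [0,0,0,0,-66,0,0.4],
    [0,0,0,0,-78,0,0.4],
    [0,0,0,0,-90,0,0.4],
    [0,0,0,0,-102,0,0.4],
    [0,0,0,1,-114,0,0.4],
    [0,0,0,2,-124,0,0.4],
    [0,0,0,4,-136,0,0.4],
    [0,0,0,6,-148,0,0.4],
    [0,0,0,7,-157,0,0.4],
  ],
)

```text
time: 26.78
tcp_pos: [0.4713, -0.015, -0.0198]
orientation: [[-0.967, 0.255, -0.0], [0.255, 0.967, 0.0], [0.0, 0.0, -1.0]]
wrist_force: [1.4, 1.8, -0.1]
gripper_width: 0.0349
finger_force: 0.6
```

Request:
servo_tool(
  deltas=[
    [0,0,0,-2,-12,0,0.4],
    [0,0,0,-4,-25,0,0.4],
    [0,0,0,-7,-40,0,0.4],
    [0,0,0,-9,-55,0,0.4],
    [0,0,0,-12,-70,0,0.4],
    [0,0,0,-14,-85,0,0.4],
    [0,0,0,-17,-100,0,0.4],
    [0,0,0,-19,-115,0,0.4],
    [0,0,0,-22,-130,0,0.4],
    [0,0,0,-24,-145,0,0.4],
    [0,0,0,-27,-160,0,0.4],
    [0,0,0,-29,-175,0,0.4],
    [0,0,0,-32,-190,0,0.4],
    [0,0,0,-34,-205,0,0.4],
    [0,0,0,-37,-220,0,0.4],
    [0,0,0,-39,-233,0,0.4],
    [0,0,0,-41,-244,0,0.4],
    [0,0,0,-42,-252,0,0.4],
    [0,0,0,-42,-255,0,0.4],
    [0,0,0,-42,-255,0,0.4],
  ],
)

```text
time: 29.28
tcp_pos: [0.4474, -0.2718, -0.0199]
orientation: [[-0.967, 0.254, 0.0], [0.254, 0.967, -0.0], [-0.0, -0.0, -1.0]]
wrist_force: [1.5, -0.2, 0.3]
gripper_width: 0.0349
finger_force: 0.0
```

Request:
servo_tool(
  deltas=[
    [0,0,0,0,1,0,0.2],
    [0,0,0,0,1,0,0],
    [0,0,0,0,1,-15,0],
    [0,0,0,0,1,-35,0],
    [0,0,0,0,1,-60,0],
    [0,0,0,0,1,-90,0],
    [0,0,0,0,1,-110,0],
    [0,0,0,0,1,-110,0],
  ],
)

```text
time: 30.28
tcp_pos: [0.4493, -0.2714, 0.0926]
orientation: [[-0.967, 0.254, 0.005], [0.254, 0.967, -0.001], [-0.005, -0.0, -1.0]]
wrist_force: [-0.5, 0.1, 0.0]
gripper_width: 0.0003
finger_force: 0.0
```

Run:
```python
from f import *
s=sense();t=s["tcp_pos"];P=eyes.camera_params("wrist");w=snap("wrist","d_wrist");print(s["time"],t,s["wrist_force"],s["orientation"])
c=proj("wrist",[.45,-.267,.048],P).astype(int);print(c,fit("brown",w,"wrist",P,(c[0]-120,max(c[1]-130,0),c[0]+120,268),0))
im=snap("side","d_side");print(fit("cream",im,"side",eyes.camera_params("side"),(300,225,400,290),0), proj("side",[.604,-.0154,.048]))
im=snap("top","d_top");print(fit("cream",im,"top",eyes.camera_params("top"),(325,205,385,265),0), proj("top",[.604,-.0154,.048]))
```

```text
30.275 [ 0.44934494 -0.2713517   0.0925791 ] [-0.54053051  0.09335935  0.04850104] [[-9.67132892e-01  2.54229330e-01  4.62785453e-03]
 [ 2.54226156e-01  9.67143963e-01 -1.27159155e-03]
 [-4.79907743e-03 -5.32763484e-05 -9.99988483e-01]]
[323 242] (array([ 0.44390275, -0.26451911]), np.float64(0.05494260513688542), 9039, (np.int64(232), np.int64(418), np.int64(135), np.int64(267)))
(array([ 0.67603885, -0.02007796]), np.float64(0.09828199686507483), 621, (np.int64(366), np.int64(399), np.int64(225), np.int64(285))) [345.3 258.9]
(array([ 0.60336445, -0.01485375]), np.float64(0.04926851370159647), 621, (np.int64(329), np.int64(375), np.int64(214), np.int64(258))) [352.3 235.9]
```

Request:
servo_tool(
  deltas=[
    [0,0,0,8,30,0,0],
    [0,0,0,17,65,0,0],
    [0,0,0,26,100,0,0],
    [0,0,0,36,138,0,0],
    [0,0,0,46,175,0,0],
    [0,0,0,50,205,0,0],
    [0,0,0,40,230,0,0],
    [0,0,0,15,250,0,0],
    [0,0,0,-15,265,0,0],
    [0,0,0,-45,278,0,0],
    [0,0,0,-70,285,0,0],
    [0,0,0,-84,287,0,0],
    [0,0,0,-84,287,0,0],
    [0,0,0,-84,287,0,0],
  ],
)

```text
time: 32.17
tcp_pos: [0.6011, -0.0147, 0.0898]
orientation: [[-0.967, 0.255, -0.001], [0.255, 0.967, 0.0], [0.001, -0.0, -1.0]]
wrist_force: [-0.8, 0.2, 0.5]
gripper_width: 0.0008
finger_force: 0.0
```

Run:
```python
from f import *
s=sense();t=s["tcp_pos"];P=eyes.camera_params("wrist");w=snap("wrist","e_wrist");print(s["time"],t,s["wrist_force"])
c=proj("wrist",[.604,-.0154,.048],P).astype(int);print(c,fit("cream",w,"wrist",P,(c[0]-100,110,c[0]+100,268),0))
```

```text
32.175 [ 0.60109419 -0.0146925   0.08982801] [-0.80078897  0.1878685   0.46844854]
[316 249] (array([ 0.60358167, -0.01533264]), np.float64(0.04833181622307599), 4272, (np.int64(234), np.int64(398), np.int64(166), np.int64(267)))
```

Request:
servo_tool(
  deltas=[
    [0,0,0,-2,0,25,0],
    [0,0,0,-2,0,50,0],
    [0,0,0,-2,0,75,0],
    [0,0,0,-2,0,95,0],
    [0,0,0,-2,0,106,0],
    [0,0,0,-2,0,110,0],
    [0,0,0,-2,0,110,0.2],
    [0,0,0,-2,0,110,0.4],
    [0,0,0,-2,0,110,0.5],
    [0,0,0,-2,0,110,0.6],
    [0,0,0,-2,0,110,0.6],
    [0,0,0,-2,0,110,0.6],
  ],
)

```text
time: 33.72
tcp_pos: [0.6039, -0.0148, -0.0198]
orientation: [[-0.967, 0.254, 0.0], [0.254, 0.967, 0.0], [-0.0, 0.0, -1.0]]
wrist_force: [0.0, -1.1, -0.3]
gripper_width: 0.0494
finger_force: 0.5
```

Request:
servo_tool(
  deltas=[
    [0,0,0,0,0,0,0.7],
    [0,0,0,0,0,0,0.7],
    [0,0,0,0,0,0,0.7],
  ],
)

```text
time: 34.1
tcp_pos: [0.6039, -0.0151, -0.0198]
orientation: [[-0.967, 0.254, -0.0], [0.254, 0.967, -0.0], [-0.0, -0.0, -1.0]]
wrist_force: [-0.6, -0.9, 0.6]
gripper_width: 0.0532
finger_force: 29.6
```

Gripped from inside with 30 N, so the roll is centred on the fingers. Next I bring it in front of the mouth.

Request:
servo_tool(
  deltas=[
    [0,0,0,6,-1,0,0.7],
    [0,0,0,16,-2,0,0.7],
    [0,0,0,27,-3,0,0.7],
    [0,0,0,39,-4,0,0.7],
    [0,0,0,51,-5,0,0.7],
    [0,0,0,63,-6,0,0.7],
    [0,0,0,75,-8,0,0.7],
    [0,0,0,87,-9,0,0.7],
    [0,0,0,99,-10,0,0.7],
    [0,0,0,110,-11,0,0.7],
    [0,0,0,117,-12,0,0.7],
    [0,0,0,118,-12,0,0.7],
    [0,0,0,118,-12,0,0.56],
    [0,0,0,118,-12,0,0.56],
  ],
)

```text
time: 35.85
tcp_pos: [0.4873, 0.0035, -0.0197]
orientation: [[-0.967, 0.254, 0.001], [0.254, 0.967, -0.0], [-0.001, 0.0, -1.0]]
wrist_force: [-0.4, -0.4, 0.2]
gripper_width: 0.0501
finger_force: 0.0
```

Run:
```python
from h import *
s=sense();t=s["tcp_pos"];R=np.array(s["orientation"]);print(s["time"],t,s["wrist_force"],s["gripper_width"])
print((R.T@(np.array([.531,.177,t[2]])-t)*1000).round(1))
```

```text
35.85 [ 0.48726333  0.003482   -0.01968498] [-0.36718064 -0.38069829  0.2335945 ] 0.050090975075320274
[  1.8 178.9   0. ]
```

Request:
servo_tool(
  deltas=[
    [0,0,0,0,6,0,0.56],
    [0,0,0,0,14,0,0.56],
    [0,0,0,1,23,0,0.56],
    [0,0,0,1,32,0,0.56],
    [0,0,0,2,41,0,0.56],
    [0,0,0,2,50,0,0.56],
    [0,0,0,2,59,0,0.56],
    [0,0,0,2,68,0,0.56],
    [0,0,0,2,77,0,0.56],
    [0,0,0,2,86,0,0.56],
    [0,0,0,2,95,0,0.56],
    [0,0,0,2,100,0,0.56],
    [0,0,0,2,100,0,0.56],
  ],
)

```text
time: 37.48
tcp_pos: [0.5103, 0.1014, -0.0199]
orientation: [[-0.967, 0.254, 0.0], [0.254, 0.967, 0.0], [0.0, 0.0, -1.0]]
wrist_force: [-1.0, 0.6, -0.2]
gripper_width: 0.0485
finger_force: 0.0
```

Request:
servo_tool(
  deltas=[
    [0,0,0,0,8,0,0.56],
    [0,0,0,0,17,0,0.56],
    [0,0,0,0,26,0,0.56],
    [0,0,0,0,35,0,0.56],
    [0,0,0,0,44,0,0.56],
    [0,0,0,0,53,0,0.56],
    [0,0,0,0,62,0,0.56],
    [0,0,0,0,71,0,0.56],
    [0,0,0,0,77,0,0.56],
    [0,0,0,0,80,0,0.56],
    [0,0,0,0,80,0,0.56],
  ],
)

```text
time: 38.85
tcp_pos: [0.5306, 0.1782, -0.0198]
orientation: [[-0.967, 0.254, -0.0], [0.254, 0.967, -0.0], [0.0, -0.0, -1.0]]
wrist_force: [-0.5, -0.6, 1.7]
gripper_width: 0.0485
finger_force: 0.7
```

Request:
servo_tool(
  deltas=[
    [0,0,0,0,1,0,0.3],
    [0,0,0,0,0,0,0.1],
    [0,0,0,0,0,0,0],
    [0,0,0,0,0,-15,0],
    [0,0,0,0,0,-35,0],
    [0,0,0,0,0,-60,0],
    [0,0,0,0,0,-90,0],
    [0,0,0,0,0,-130,0],
    [0,0,0,0,0,-165,0],
    [0,0,0,0,0,-190,0],
    [0,0,0,0,0,-200,0],
    [0,0,0,0,0,-200,0],
  ],
)

```text
time: 40.35
tcp_pos: [0.5308, 0.1782, 0.1808]
orientation: [[-0.967, 0.254, 0.001], [0.254, 0.967, 0.001], [-0.001, 0.001, -1.0]]
wrist_force: [0.5, 0.8, -0.3]
gripper_width: 0.0001
finger_force: 0.0
```

Run:
```python
from f import *
s=sense();t=s["tcp_pos"];P=eyes.camera_params("wrist");w=snap("wrist","f_wrist");print(s["time"],t,s["wrist_force"])
c=proj("wrist",[.531,.177,.048],P).astype(int);print(c,fit("cream",w,"wrist",P,(c[0]-75,c[1]-75,c[0]+75,268),0))
m=cv2.inRange(cv2.cvtColor(w,cv2.COLOR_RGB2HSV),(100,110,60),(130,255,255));n,l,st,ce=cv2.connectedComponentsWithStats(m)
for k in range(1,n):
    if st[k,4]>15: print("blue",ce[k],st[k,:],onz("wrist",ce[k],.059,P))
a=np.zeros((480,800,3),np.uint8);a[:,:640]=w;a[:160,640:]=cv2.resize(snap("side")[150:250,230:330],(160,160));a[160:320,640:]=cv2.resize(snap("top")[240:380,400:540],(160,160))
cv2.imwrite("pics/last.png",a[...,::-1])
```

```text
40.35 [0.53080689 0.17822993 0.18084199] [ 0.49304176  0.79768953 -0.3341202 ]
[314 213] (array([0.53026505, 0.17632553]), np.float64(0.047757416920677594), 1622, (np.int64(253), np.int64(369), np.int64(172), np.int64(264)))
blue [313.30869565 156.88695652] [309 142   9  30 230] [0.48702735 0.1876329  0.059     ]
blue [316.91803279 275.57377049] [313 266   8  26 122] [0.57804085 0.16644893 0.059     ]
```

View pics/last.png

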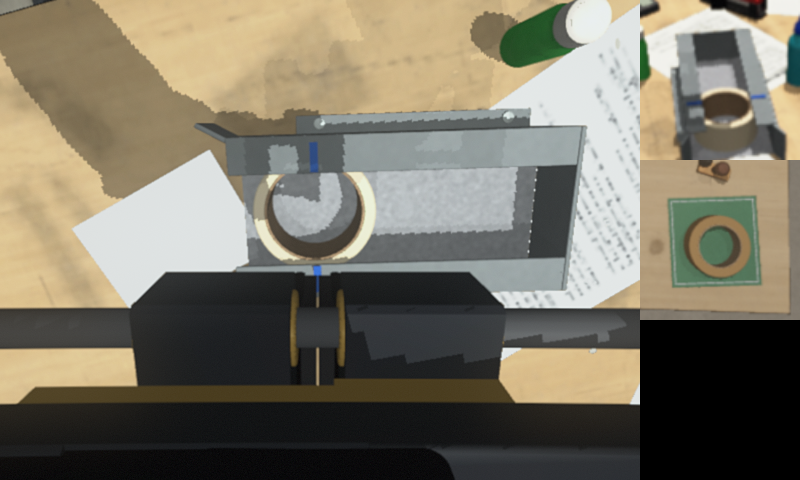

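The cream roll, centre (314,213), is level with the blue marks at (313,157) and (317,276); both work out to y ≈ 0.177. The brown roll lies centred on the mat, and the bottles and stamp are still standing.

```bash
python3 -c "
from station import order
print(order.job_done())"
```

```text
the job is handed in; nothing more can be done
None
```

The job is handed in at about 40 s: by the last camera check the brown roll lies on the mat about 6 mm from its centre, and the cream roll is back in the rack within about 1 mm of the blue marks' line; no verdict was returned.

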